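Nip up the lifting eye of a calibrator insert with a bar

TASK

The lifting eye on top of the aluminium insert block is not fully screwed in. Take the steel bar from its rest, slide it through the eye and lever the eye round clockwise (seen from above) until you feel it seat on its washer, then nip it up about 15 degrees further, no less than 6 and no more than 24, with an easy pull of some 12 N at most on the bar; then draw the bar out without loosening the eye and lay it back in both notches of its rest. Do not touch the eye with the gripper, and leave the other things on the bench where they are.

Things in the scene. Friction and masses are not known exactly. Their poses are not given: they have to be found in the camera images.
- eye_center (a point): centre of the hole of the steel lifting eye, 116 mm above the bench: an upright ring, 12 mm thick, hole 19 mm, outside 39 mm, that turns about the vertical line through this point. x is the level axis of the hole, along which the bar slides in from either side; z is up. The bar can skew about 0.35 rad each way in the hole, and up to 0.15 more by yielding in the grip, before it drives the eye.
- block: fixed insert block under the eye; origin at the centre of its underside, z up: dark steel plate 130 x 130 x 15 mm, on it an aluminium cylinder 60 mm across in a 72 mm black sleeve, top 85 mm above the bench. In the middle of that top lie a square 29 mm washer, 3 mm thick, and on it the eye with its 26 mm collar.
- washer (a joint): turn of the washer in rad, clockwise from above. The eye turns easily (under 0.1 N m) for 0.4 to 0.9 rad, different each time and not to be seen, till it seats; then it takes about 0.65 N m and the washer turns with it: 0 till then, after that the angle nipped up (wanted: 0.26). Both stay where left. Turning the eye back takes about 0.7 N m and turns the washer back.
- bar_center (a point): middle of the loose round steel bar: 14 mm thick, 220 mm long with round ends, 0.25 kg, no difference between its ends; dark grip rings round its middle. x runs along the bar. It starts lying in its rest, its axis level 45 mm above the bench.
- rest_seat (a point): the point where the bar's middle belongs when the bar lies in its rest, 45 mm above the bench. The fixed grey rest is a 170 x 60 mm plate, 10 mm high, with two V notches (12 mm wide, tops 52 mm above the bench, open 30 mm at the top) 65 mm each side of the middle; between them it is free for fingers. x runs along the seated bar, z is up.
- meter: bystander: black bench meter lying flat, 150 x 90 x 36 mm; origin at the centre of its underside
- reader: bystander: red hand-held reader lying flat, 60 x 85 x 26 mm; origin at the centre of its underside
- sleeve: bystander: upright brass sleeve, 34 mm across, 45 mm high; origin at the centre of its underside
Mind the look-alikes: they are no part of the job. Of the things like the part that bears rest_seat, leave any that is turquoise; of the rest the larger one is meant.

How it is judged:
On the way, in this order (a step that is already met when the one before it is completed fails the run):
1. the bar is through the eye, at least 10 mm out beyond it (y of eye_center in the frame of bar_center between -0.007 and 0.007 m and z of eye_center in the frame of bar_center between -0.007 and 0.007 m and x of eye_center in the frame of bar_center between -0.1 and 0.1 m), for 0.2 s.
2. with the bar in the eye, the eye has seated and been nipped up by more than 0.10 rad (6 degrees) (all of step 1 and value of joint washer above 0.1 rad), for 0.2 s.
At the end, for the whole second after the job is handed in: the eye is left nipped up by 0.10 to 0.42 rad (6 to 24 degrees) past its seat, and the bar lies released and at rest in both notches of its rest, its middle within 20 mm of the rest's middle, within 5 mm of seated height and within 0.06 rad of the rest's line (value of joint washer between 0.1 and 0.42 rad and horizontal distance between bar_center and rest_seat below 0.02 m and z of bar_center in the frame of rest_seat between -0.005 and 0.005 m and angle between the x axis of bar_center and the x axis of rest_seat, either way round below 0.06 rad and linear speed of bar below 0.02 m/s); the robot touches nothing.
It fails at once if the eye is over-tightened: nipped up by more than 0.42 rad (24 degrees) (value of joint washer above 0.42 rad).
It fails at once if the eye is forced: the contact forces of the bar on the eye, both sides of the hole added up, pass 150 N (about 1.2 N m, or 15 N on the bar 80 mm from the eye) (contact force between bar and eye above 150 N).
It fails at once if the gripper touches the eye (contact force between any of the fingers, the arm and eye above 1 N).
It fails at once if the meter, reader or sleeve is moved more than 15 mm (distance of any of meter, reader, sleeve from where it was at the start of the episode above 0.015 m).
It also fails if it takes over 72 s, if anything falls off the work surface, if the arm or the gripper's body presses on something with over 40 N, if the wrist force passes 120 N, or if a joint passes its speed limit or range.

ROBOT

A 6-joint arm with a two-finger parallel gripper is mounted at the origin on the work surface. World frame = base frame: x ahead of the robot, y to its left, z up, the work surface at z = 0. Lengths are in m, angles in rad, forces in N, time in s.
With the tool pointing down it reaches from about 0.25 to 0.725 m from the base axis. Payload 4 kg.
Tool frame: the origin (TCP) lies midway between the tips of the shut fingers; the grasp point (between the pads) lies 19 mm behind it; z points along the fingers, y is the line along which they close (so a half turn about z gives the same grasp; the last joint's range is limited). The gripper opens to 85 mm and grips with 20 to 120 N. Pads are 22 mm wide; open, the fingers measure 114 mm over their backs; the gripper's body (76 mm by 85 mm) begins 54 mm behind the grasp point. The pads swing forward as they close: fully open they stand 13 mm farther back than shut.
Start: joints at [1.326, 0.241, 0.005, 1.335, 0, 1.571], TCP at [0.121, 0.485, 0.231] pointing down, gripper open.
Joint ranges: [-2.72, 2.72], [-1.05, 1.87], [-1.09, 1.28], [-1.99, 2.15], [-1.42, 1.44], [-3.14, 3.14]. Speed limits (rad/s): [2.79, 2.79, 3.14, 3.14, 3.14, 3.14].

INTERFACE

Orientations are given as a unit quaternion [x, y, z, w].
In Python, from workcell import bot gives the robot as it stands.
- The arm moves only by the tool move_arm, never from a script. Its argument "motion" is a list of rows, each an object of numbers: "x", "y", "z": the shift along the tool's x, y, z in cm; "yaw": the turn about the tool's z in degrees. A call has 1 to 20 rows; each row is the pose to reach, as a shift and turn from the pose commanded when the call began, along the tool's axes at that moment; what a row does not reach only later rows make up. A row lasts 1/8 s, in which the tool goes at most 62.5 mm and 10.7 degrees, less where a joint would pass 70% of its speed; a pose out of reach is approached as far as the arm can. A call with a gripper value outside its range is refused whole. "gripper" is the opening, from -1 (shut) to 1 (fully open), set as the call begins (left out, the last holds). The fingers move at their own pace and stop on an object; the grip force is fixed at half the most. Time passes only in rows, so rows that repeat a pose let the fingers close. It gives the time, the measured TCP pose, the force, the opening and the grip force at its end, in the units of the state.
- bot.get_obs(): the state, without advancing time (a new reading comes with each control period).
- bot.camera(name): name is "side" or "top" or "wrist"; returns the picture (384x512x3 uint8, blue, green, red); there is no depth.
- bot.camera_model(name): a dict with "K" (3x3 intrinsics, pixels), "world_from_camera" (4x4, takes a point from camera to world coordinates). Camera axes: x right, y down, z forward; pixel columns grow to the right and rows downward; lengths in m; the calibration is good to about 2 mm. A picture is of the moment at which its call begins: read the wrist's pose just before it. camera_model takes no time and is no camera call; for the wrist camera it gives the pose at the moment of the call.
- bot.job_done(): hands the job in; it is judged then, once.
Trained networks look in the newest picture that a camera, given by its name, has taken for a name from the list of things; names that differ only in an ending like _2 or _b are one class to them, and where a whole thing is asked for, a point or a joint stands for the part that bears it (a point fixed in the world has none). Each returns a list of dicts, best first, with "score" (0 to 1); they miss things now and then, are a little off and sometimes report something else, mostly with a low value. They report only what shows in the picture. A call takes as long as a camera call. They do not tell look-alikes from the thing itself.
- bot.cut_out(camera, name): "mask" (384x512 bool, what is visible of it) and "centre" ([row, column] in pixels, amid what is visible of it).
The state is a dict: "clock": time; "joint_pos": joint angles; "joint_vel": joint speeds; "tau": joint torques, N m; "eef_pos": TCP position; "tool_rot": TCP orientation; "ft_force": force on the tool from outside, world axes, zero at the start; "ft_torque": the same for the moment, N m; "grip_width": finger opening in m; "grasp_force": force on a finger pad.
Only numpy, scipy, OpenCV 4.12 (cv2) and the standard library are available. Lean on these libraries where they do the work, as an engineer would, in place of code of your own. Each camera call takes 0.05 s, during which the arm holds its last target. There are 200 camera calls.

## Working session

There is one attempt and no reset: what is moved stays moved. The work goes in short steps, Python scripts to look and compute and a tool call to move; the robot and the scene stay as the last step left them, time stands still between calls to the robot, and variables do not carry over. Pictures are saved under pics/ and viewed, at most 13 in all, crops included, and the job is handed in when it is done.

Besides the shell and the picture viewer there is one more tool, called after "Request:" in YAML: its name, and indented under it one key for each argument. move_arm: Moves the arm, as the interface text tells. Its arguments: {"type":"object","properties":{"motion":{"type":"array"},"gripper":{"type":"number"}},"required":["motion"]}

```bash
mkdir -p pics
cat > h.py <<'E'
from workcell import bot
import numpy as np, cv2
from scipy.spatial.transform import Rotation as R
def pix2z(cam,u,v,z,m=None):
    m=m or bot.camera_model(cam);T=np.array(m["world_from_camera"]);d=T[:3,:3]@np.linalg.inv(np.array(m["K"]))@[u,v,1]
    o=T[:3,3];return o+d*(z-o[2])/d[2]
def w2p(cam,p):
    m=bot.camera_model(cam);T=np.linalg.inv(np.array(m["world_from_camera"]));q=np.array(m["K"])@(T[:3,:3]@p+T[:3,3]);return q[:2]/q[2]
E
python3 - <<'E'
from h import *
a=bot.camera("top");b=bot.camera("side")
cv2.imwrite("pics/top.png",a);cv2.imwrite("pics/side.png",b)
o=bot.get_obs();print({k:np.round(v,3) for k,v in o.items()})
for c in("top","side"):
    print(c,np.round(bot.camera_model(c)["world_from_camera"],3).tolist())
    for n in("eye_center","block","washer","bar_center","rest_seat","meter","reader","sleeve"):
        for d in bot.cut_out(c,n):
            print(n,round(d["score"],2),np.round(d["centre"]),d["mask"].sum(),np.round(pix2z(c,d["centre"][1],d["centre"][0],{"eye_center":.116,"bar_center":.045,"rest_seat":.01}.get(n,.03)),3))
E
```

```text
{'clock': np.float64(0.1), 'joint_pos': array([1.326, 0.241, 0.004, 1.335, 0.   , 1.571]), 'joint_vel': array([ 0.001, -0.001,  0.003, -0.003,  0.002,  0.001]), 'tau': array([ 1.0000e-03, -3.7314e+01,  2.5301e+01,  1.1000e-02,  0.0000e+00,
        0.0000e+00]), 'eef_pos': array([0.121, 0.485, 0.231]), 'tool_rot': array([ 0.122,  0.993, -0.001, -0.   ]), 'ft_force': array([-0.435,  0.861, -0.829]), 'ft_torque': array([-0.036,  0.045, -0.025]), 'grasp_force': np.float64(0.0), 'grip_width': np.float64(0.085)}
top [[-0.03, -0.978, 0.207, 0.327], [-1.0, 0.031, -0.002, -0.043], [-0.004, -0.207, -0.978, 1.107], [0.0, 0.0, 0.0, 1.0]]
block 0.7 [208. 228.] 2013 [0.528 0.004 0.03 ]
washer 0.54 [204. 225.] 129 [0.542 0.011 0.03 ]
bar_center 0.94 [208. 326.] 330 [ 0.518 -0.269  0.045]
rest_seat 0.73 [210. 322.] 936 [ 0.518 -0.265  0.01 ]
rest_seat 0.67 [158. 364.] 645 [ 0.671 -0.4    0.01 ]
rest_seat 0.58 [290. 328.] 1447 [ 0.294 -0.265  0.01 ]
meter 0.77 [238. 127.] 1797 [0.453 0.287 0.03 ]
meter 0.54 [136. 196.] 586 [0.747 0.092 0.03 ]
reader 0.77 [139. 197.] 606 [0.738 0.089 0.03 ]
reader 0.5
[... 222 characters left out ...]
.64 [206. 244.] 314 [0.534 0.022 0.116]
block 0.97 [239. 247.] 2987 [0.528 0.033 0.03 ]
block 0.64 [166. 274.] 958 [ 0.513 -0.245  0.03 ]
block 0.34 [347. 249.] 4642 [0.469 0.291 0.03 ]
block 0.22 [204. 246.] 304 [ 0.554 -0.081  0.03 ]
washer 0.71 [207. 244.] 309 [ 0.558 -0.07   0.03 ]
bar_center 0.64 [156. 272.] 347 [ 0.522 -0.266  0.045]
rest_seat 0.83 [177. 355.] 1032 [ 0.299 -0.257  0.01 ]
rest_seat 0.68 [136. 226.] 410 [ 0.681 -0.392  0.01 ]
rest_seat 0.63 [166. 274.] 948 [ 0.516 -0.269  0.01 ]
meter 0.73 [345. 251.] 4564 [0.467 0.288 0.03 ]
meter 0.47 [247. 139.] 1002 [0.753 0.098 0.03 ]
reader 0.56 [250. 141.] 1011 [0.745 0.106 0.03 ]
sleeve 0.58 [186. 161.] 265 [ 0.78  -0.112  0.03 ]
```

View pics/top.png

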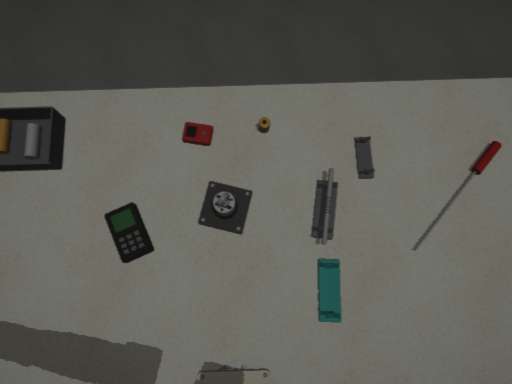

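View pics/side.png

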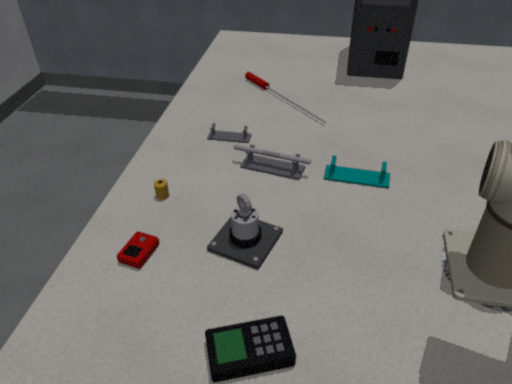

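The top view shows three rests (row, col): turquoise (290,328), small grey (158,364), and large grey (210,322), which carries the bar. The description says not turquoise and the larger of the others, so it's the grey one at (210,322). I'll confirm that in an enlarged crop, together with the eye.

Run:
```python
from h import *
a=cv2.imread("pics/top.png");b=cv2.imread("pics/side.png")
r=lambda i,w,h:cv2.resize(i,(w,h),interpolation=cv2.INTER_CUBIC)
top=np.hstack([r(a[160:250,295:385],400,400),r(a[175:240,195:260],400,400)])
bot_=np.hstack([r(b[130:190,200:320],400,200),r(b[185:245,205:285],400,200)])
cv2.imwrite("pics/crop.png",np.vstack([top,bot_]))
```

```text
(no output)
```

View pics/crop.png

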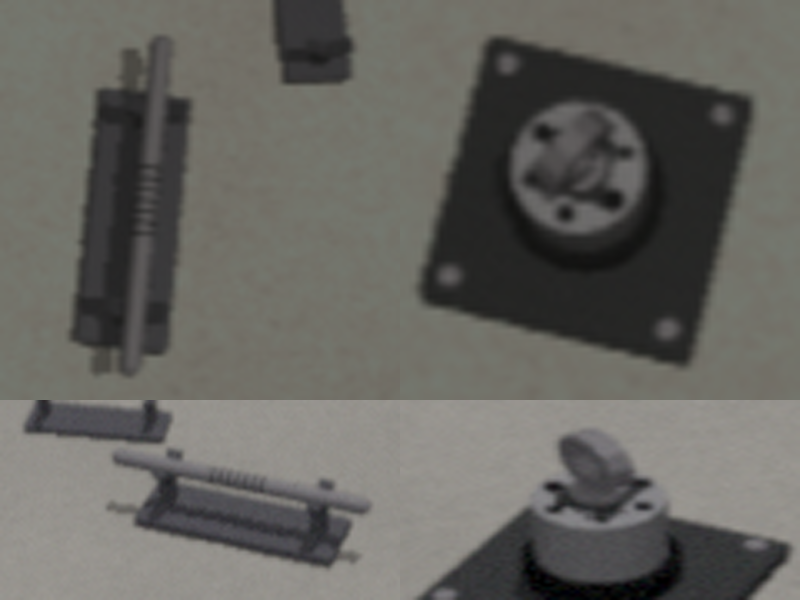

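The crop shows the bar lying on the larger grey rest; the thin strip to its left is a shadow. The eye ring stands on the block, turned obliquely. Next I'll fit the bar and rest lines and find the wrist camera offset.

```bash
cat >> h.py <<'E'
def line(cam,mask,z):
    v,u=np.nonzero(mask);m=bot.camera_model(cam)
    P=np.array([pix2z(cam,a,b,z,m)[:2] for a,b in zip(u,v)]);c=P.mean(0)
    _,_,V=np.linalg.svd(P-c);t=(P-c)@V[0];d=V[0]*np.sign(V[0][0]);t=(P-c)@d
    return c+d*(t.min()+t.max())/2,np.arctan2(d[1],d[0]),np.ptp(t)
def cmd(x,y,z,yaw=None):
    "shift in tool axes cm to world TCP xyz; yaw = desired world angle of tool y axis mod pi"
    o=bot.get_obs();M=R.from_quat(o["tool_rot"]).as_matrix()
    s=M.T@(np.array([x,y,z])-o["eef_pos"])*100
    ty=np.arctan2(M[1,1],M[0,1]);r=None
    if yaw is not None: r=np.degrees((ty-yaw+np.pi/2)%np.pi-np.pi/2)
    print("cmd cm",np.round(s,2),"yaw deg",r,"tool y at",round(np.degrees(ty),1),"j6",round(o["joint_pos"][5],2))
E
python3 - <<'E'
from h import *
o=bot.get_obs();M=R.from_quat(o["tool_rot"]).as_matrix()
T=np.array(bot.camera_model("wrist")["world_from_camera"])
print("cam in tool",np.round(M.T@(T[:3,3]-o["eef_pos"]),3),np.round(M.T@T[:3,:3],2).tolist(),np.round(bot.camera_model("wrist")["K"],0).tolist())
for c in("top","side"):
    bot.camera(c)
    d=bot.cut_out(c,"bar_center")[0];print(c,"bar",line(c,d["mask"],.047))
    for r in bot.cut_out(c,"rest_seat"): print("rest",r["centre"],line(c,r["mask"],.02))
cmd(.45,.01,.35,np.pi/2)
E
```

```text
cam in tool [ 0.077 -0.    -0.142] [[-0.0, -0.95, -0.3], [1.0, -0.0, -0.0], [0.0, -0.3, 0.95]] [[303.0, 0.0, 254.0], [0.0, 303.0, 195.0], [0.0, 0.0, 1.0]]
top bar (array([ 0.52476093, -0.27254908]), np.float64(-0.17189841023485256), np.float64(0.20631369352779172))
rest [158.0, 361.4] (array([ 0.67061355, -0.3960074 ]), np.float64(0.015213174698543448), np.float64(0.12858599578430358))
rest [289.1, 328.2] (array([ 0.29637487, -0.26563348]), np.float64(-0.055140485823425754), np.float64(0.16607077268285))
rest [212.9, 318.7] (array([ 0.52148437, -0.2664704 ]), np.float64(-0.16779801874448136), np.float64(0.17092708953884134))
side bar (array([ 0.52491601, -0.27492641]), np.float64(-0.17882231308466243), np.float64(0.22052120552049806))
rest [137.4, 227.2] (array([ 0.6719154, -0.3861419]), np.float64(-0.06397832433309994), np.float64(0.133359070162279))
rest [176.9, 358.0] (array([ 0.296796  , -0.25743563]), np.float64(-0.044737131920233514), np.float64(0.16645690584597536))
cmd cm [-43.42 -38.13 -11.87] yaw deg -14.025995479475636 tool y at 76.0 j6 1.57
```

Request:
move_arm:
  motion:
    - {"x":-55,"y":-35.2,"z":-4,"yaw":-14}
    - {"x":-55,"y":-35.2,"z":-4,"yaw":-14}
    - {"x":-55,"y":-35.2,"z":-4,"yaw":-14}
    - {"x":-55,"y":-35.2,"z":-4,"yaw":-14}
    - {"x":-55,"y":-35.2,"z":-4,"yaw":-14}
    - {"x":-55,"y":-35.2,"z":-4,"yaw":-14}
    - {"x":-55,"y":-35.2,"z":-4,"yaw":-14}
    - {"x":-55,"y":-35.2,"z":-4,"yaw":-14}
    - {"x":-55,"y":-35.2,"z":-4,"yaw":-14}
    - {"x":-55,"y":-35.2,"z":-4,"yaw":-14}
    - {"x":-55,"y":-35.2,"z":-4,"yaw":-14}
    - {"x":-55,"y":-35.2,"z":-4,"yaw":-14}
    - {"x":-55,"y":-35.2,"z":-4,"yaw":-14}
    - {"x":-55,"y":-35.2,"z":-4,"yaw":-14}

```text
clock: 2.95
eef_pos: [0.5688, 0.0113, 0.2715]
tool_rot: [-0.001, 1.0, 0.0, -0.0]
ft_force: [-0.7, 0.2, -0.5]
grip_width: 0.0852
grasp_force: 0.0
```

Run:
```python
from h import *
a=bot.camera("wrist");cv2.imwrite("pics/w1.png",a)
import pickle
m=bot.camera_model("wrist");out=[]
for n in("eye_center","washer","block"):
    for d in bot.cut_out("wrist",n):
        print(n,round(d["score"],2),d["centre"],d["mask"].sum(),pix2z("wrist",d["centre"][1],d["centre"][0],.116));out.append((n,d))
pickle.dump((m,out),open("w1.pkl","wb"))
```

```text
eye_center 0.61 [146.8, 255.2] 759 [0.53607092 0.01210217 0.116     ]
washer 0.76 [146.8, 256.3] 859 [0.53618786 0.01308431 0.116     ]
block 0.64 [132.3, 256.3] 9947 [0.52228531 0.01292572 0.116     ]
```

View pics/w1.png

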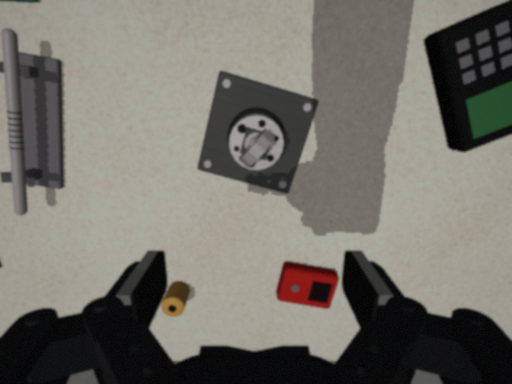

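Wrist view: the eye is at about (u 257, v 148). Its ring plane runs lower-left to upper-right, so the hole axis is near world +45°. I'll go closer for a precise fit.

Request:
move_arm:
  motion:
    - {"x":-3,"z":4}
    - {"x":-3,"z":8}
    - {"x":-3,"z":8}
    - {"x":-3,"z":8}
    - {"x":-3,"z":8}

```text
invalid input at $.motion[0]: expected keys x, y, z, yaw
```

```bash
cat >> h.py <<'E'
from scipy.optimize import minimize
def ringhull(cam,x,y,th,m):
    "convex silhouette of upper ring part; th = hole axis angle"
    T=np.linalg.inv(np.array(m["world_from_camera"]));K=np.array(m["K"])
    a=np.linspace(0,2*np.pi,40);ax=np.array([np.cos(th),np.sin(th),0]);s=np.array([-np.sin(th),np.cos(th),0])
    P=np.vstack([np.array([x,y,.116])+.0195*(np.outer(np.cos(a),s)+np.outer(np.sin(a),[0,0,1]))+e*ax for e in(-.006,.006)])
    q=(K@(T[:3,:3]@P.T+T[:3,3:])).T;return cv2.convexHull((q[:,:2]/q[:,2:]).astype(np.float32))
def fitring(masks,x0):
    "masks: list of (cam,mask,model) ; IoU fit"
    S=4
    def cost(p):
        c=0
        for cam,mask,m in masks:
            h=ringhull(cam,p[0]/1000,p[1]/1000,p[2]/20,m);im=np.zeros((384*S,512*S),np.uint8)
            cv2.fillConvexPoly(im,np.round((h+.5)*S*16).astype(int),1,shift=4)
            mm=cv2.resize(mask.astype(np.uint8),(512*S,384*S),interpolation=0)
            c+=1-(im&mm).sum()/(im|mm).sum()
        return c
    r=minimize(cost,[x0[0]*1000,x0[1]*1000,x0[2]*20],method="Nelder-Mead",options=dict(initial_simplex=np.array([x0[0]*1000,x0[1]*1000,x0[2]*20])+np.array([[0,0,0],[6,0,0],[0,6,0],[0,0,6]]),xatol=.05,fatol=1e-4))
    return r.x/[1000,1000,20],r.fun
E
python3 - <<'E'
from h import *
a=bot.camera("wrist");m=bot.camera_model("wrist");b=bot.camera("side");ms=bot.camera_model("side")
dw=bot.cut_out("wrist","eye_center");ds=bot.cut_out("side","eye_center")
W=[("wrist",dw[0]["mask"],m)];S=[("side",ds[0]["mask"],ms)]
for n,L in(("w",W),("s",S),("both",W+S)): print(n,fitring(L,(.536,.012,.75)))
p,_=fitring(W+S,(.536,.012,.75))
def ov(im,d,cam,m,s,c):
    u0,v0=int(d["centre"][1])-c,int(d["centre"][0])-c;o=cv2.resize(im[v0:v0+2*c,u0:u0+2*c],(400,400),interpolation=2);k=200/c;r=o.copy()
    cv2.polylines(o,[np.int32((ringhull(cam,*p,m)+.5-[u0,v0])*k)],True,(0,255,0));ct,_=cv2.findContours(d["mask"].astype(np.uint8),0,1)
    cv2.polylines(o,[np.int32((x+.5-[u0,v0])*k) for x in ct],True,(0,0,255));return np.hstack([r,o])
cv2.imwrite("pics/fit.png",cv2.resize(np.vstack([ov(a,dw[0],"wrist",m,0,50),ov(b,ds[0],"side",ms,0,25)]),(600,600)))
E
```

```text
w (array([0.53630871, 0.01299698, 0.83207472]), np.float64(0.18438196468369616))
s (array([0.53455585, 0.01631903, 0.74404318]), np.float64(0.2066281697213156))
both (array([0.53608984, 0.0130238 , 0.80830833]), np.float64(0.41863824620284973))
```

View pics/fit.png

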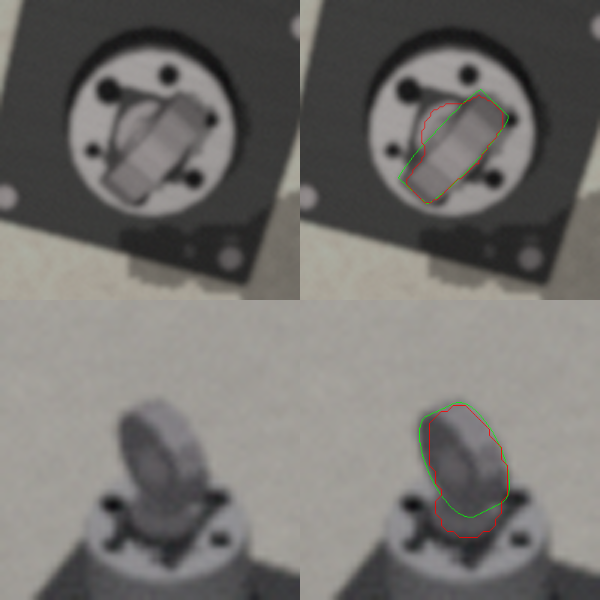

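The fits agree to about 2–3 mm, but the collar in the mask biases them, so I'll add the collar to the model and take a closer picture.

Request:
move_arm:
  motion:
    - {"x":-3,"y":0,"z":4,"yaw":0}
    - {"x":-3,"y":0,"z":8,"yaw":0}
    - {"x":-3,"y":0,"z":8,"yaw":0}
    - {"x":-3,"y":0,"z":8,"yaw":0}
    - {"x":-3,"y":0,"z":8,"yaw":0}

```text
clock: 3.98
eef_pos: [0.6008, 0.0103, 0.194]
tool_rot: [0.0, 1.0, 0.0, 0.002]
ft_force: [-0.1, 0.9, 0.4]
grip_width: 0.0851
grasp_force: 0.0
```

```bash
python3 - <<'E'
s=open("h.py").read()
s=s.replace('''def fitring''','''def collar(x,y,m,zt):
    T=np.linalg.inv(np.array(m["world_from_camera"]));K=np.array(m["K"]);a=np.linspace(0,2*np.pi,40)
    P=np.vstack([np.c_[x+.013*np.cos(a),y+.013*np.sin(a),0*a+z] for z in(.088,zt)])
    q=(K@(T[:3,:3]@P.T+T[:3,3:])).T;return cv2.convexHull((q[:,:2]/q[:,2:]).astype(np.float32))
def fitring''').replace("            mm=cv2",'''            cv2.fillConvexPoly(im,np.round((collar(p[0]/1000,p[1]/1000,m,.096)+.5)*S*16).astype(int),1,shift=4)
            mm=cv2''')
open("h.py","w").write(s)
E
python3 - <<'E'
from h import *
a=bot.camera("wrist");m=bot.camera_model("wrist");b=bot.camera("side");ms=bot.camera_model("side");t=bot.camera("top")
dw=bot.cut_out("wrist","eye_center");ds=bot.cut_out("side","eye_center")
W=[("wrist",dw[0]["mask"],m)];S=[("side",ds[0]["mask"],ms)]
for n,L in(("w",W),("s",S),("both",W+S)): print(n,fitring(L,(.536,.012,.8)))
p,_=fitring(W+S,(.536,.012,.75))
d=dw[0];c=60;u0,v0=int(d["centre"][1])-c,int(d["centre"][0])-c;o=cv2.resize(a[v0:v0+2*c,u0:u0+2*c],(400,400),interpolation=2);r=o.copy()
for h in(ringhull("",*p,m),collar(p[0],p[1],m,.096)): cv2.polylines(o,[np.int32((h+.5-[u0,v0])*200/c)],True,(0,255,0))
ct,_=cv2.findContours(d["mask"].astype(np.uint8),0,1);cv2.polylines(o,[np.int32((x+.5-[u0,v0])*200/c) for x in ct],True,(0,0,255))
cv2.imwrite("pics/fit2.png",np.hstack([r,o]));cv2.imwrite("pics/before.png",a);print(u0,v0,bot.get_obs()["eef_pos"])
import pickle;pickle.dump(m,open("before.pkl","wb"))
E
```

```text
w (array([0.53653605, 0.01316147, 0.84347798]), np.float64(0.057508965275955615))
s (array([0.53695492, 0.00903414, 0.80443099]), np.float64(0.07657142857142862))
both (array([0.53626784, 0.01299127, 0.83227038]), np.float64(0.2161221206747429))
200 60 [0.5997931  0.01028807 0.19227465]
```

View pics/fit2.png

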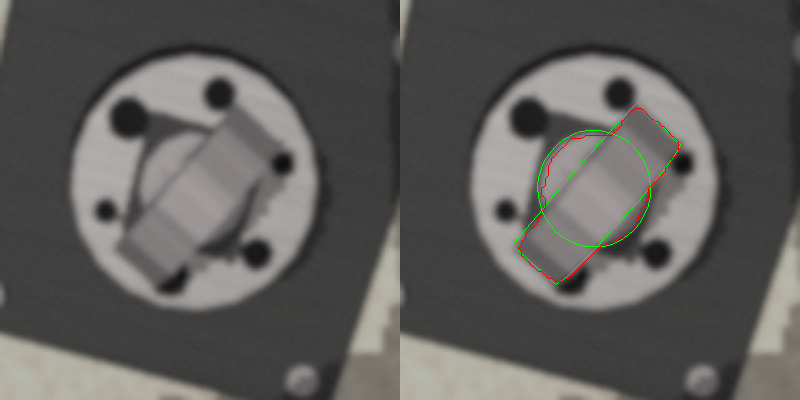

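The fit lies on the ring outline: eye at (0.5365, 0.0125), hole axis about 48°, and the washer is visible. Now to the bar.

Request:
move_arm:
  motion:
    - {"x":2.5,"y":-28.3,"z":0,"yaw":10}
    - {"x":2.5,"y":-28.3,"z":0,"yaw":10}
    - {"x":2.5,"y":-28.3,"z":0,"yaw":10}
    - {"x":2.5,"y":-28.3,"z":0,"yaw":10}
    - {"x":2.5,"y":-28.3,"z":0,"yaw":10}
    - {"x":2.5,"y":-28.3,"z":0,"yaw":10}
    - {"x":2.5,"y":-28.3,"z":0,"yaw":10}
    - {"x":2.5,"y":-28.3,"z":0,"yaw":10}

```text
clock: 5.22
eef_pos: [0.5747, -0.2713, 0.1915]
tool_rot: [0.086, 0.996, 0.0, 0.0]
ft_force: [0.0, 0.2, -0.5]
grip_width: 0.0854
grasp_force: 0.0
```

Run:
```python
from h import *
a=bot.camera("wrist");cv2.imwrite("pics/w3.png",a)
d=bot.cut_out("wrist","bar_center")[0];print(d["score"],line("wrist",d["mask"],.047))
for r in bot.cut_out("wrist","rest_seat"): print(r["score"],r["centre"],r["mask"].sum(),line("wrist",r["mask"],.01))
o=bot.get_obs();print(o["eef_pos"],o["joint_pos"])
```

```text
0.79 (array([ 0.52704774, -0.27416493]), np.float64(-0.17227354539086281), np.float64(0.21762459151970215))
0.76 [116.4, 251.6] 6981 (array([ 0.52306948, -0.27300312]), np.float64(-0.16870087728486347), np.float64(0.16781618848528818))
0.65 [262.0, 169.2] 2825 (array([ 0.67978232, -0.39713696]), np.float64(0.0064162902885609805), np.float64(0.14107804689428352))
[ 0.57473165 -0.27146294  0.19151838] [-4.41304925e-01  5.32093565e-01  3.33488329e-01  1.37203794e+00
  7.83345337e-05 -2.68236386e-01]
```

View pics/w3.png

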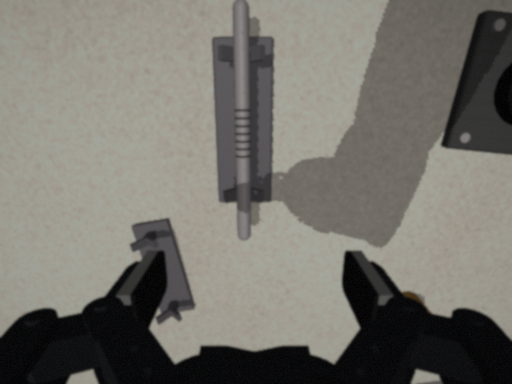

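The bar lies in the notches with its grip rings at about (242,132); centre (0.526, -0.2735). I'll grasp it.

Request:
move_arm:
  motion:
    - {"x":4.8,"y":-1.0,"z":3,"yaw":0}
    - {"x":4.8,"y":-1.0,"z":9,"yaw":0}
    - {"x":4.8,"y":-1.0,"z":13,"yaw":0}
    - {"x":4.8,"y":-1.0,"z":16,"yaw":0}
    - {"x":4.8,"y":-1.0,"z":16.6,"yaw":0}
    - {"x":4.8,"y":-1.0,"z":16.6,"yaw":0}
    - {"x":4.8,"y":-1.0,"z":16.6,"yaw":0}
    - {"x":4.8,"y":-1.0,"z":16.6,"yaw":0}

```text
clock: 6.38
eef_pos: [0.5264, -0.2747, 0.0269]
tool_rot: [0.087, 0.996, -0.001, 0.001]
ft_force: [-0.9, -0.7, -0.3]
grip_width: 0.0853
grasp_force: 0.0
```

Request:
move_arm:
  motion:
    - {"x":0,"y":0,"z":0,"yaw":0}
    - {"x":0,"y":0,"z":0,"yaw":0}
    - {"x":0,"y":0,"z":0,"yaw":0}
    - {"x":0,"y":0,"z":0,"yaw":0}
    - {"x":0,"y":0,"z":0,"yaw":0}
    - {"x":0,"y":0,"z":0,"yaw":0}
    - {"x":0,"y":0,"z":0,"yaw":0}
    - {"x":0,"y":0,"z":0,"yaw":0}
  gripper: -1

```text
clock: 7.38
eef_pos: [0.5254, -0.274, 0.0254]
tool_rot: [0.087, 0.996, 0.0, 0.0]
ft_force: [-0.8, 1.9, 2.3]
grip_width: 0.0118
grasp_force: 58.4
```

Request:
move_arm:
  motion:
    - {"x":0,"y":0,"z":-4,"yaw":0}
    - {"x":0,"y":0,"z":-9,"yaw":0}
    - {"x":2,"y":3,"z":-13,"yaw":-10}
    - {"x":4,"y":6,"z":-13,"yaw":-20}
    - {"x":6,"y":9,"z":-13,"yaw":-30}
    - {"x":8,"y":12,"z":-13,"yaw":-40}
    - {"x":10,"y":15,"z":-13,"yaw":-50}
    - {"x":11.3,"y":16.5,"z":-13,"yaw":-58}
    - {"x":11.3,"y":16.5,"z":-13,"yaw":-58}
    - {"x":11.3,"y":16.5,"z":-10,"yaw":-58}
    - {"x":11.3,"y":16.5,"z":-7.1,"yaw":-58}
    - {"x":11.3,"y":16.5,"z":-7.1,"yaw":-58}
    - {"x":11.3,"y":16.5,"z":-7.1,"yaw":-58}
    - {"x":11.3,"y":16.5,"z":-7.1,"yaw":-58}

```text
clock: 9.12
eef_pos: [0.444, -0.0926, 0.0975]
tool_rot: [-0.406, 0.914, -0.001, 0.001]
ft_force: [0.1, 0.1, -2.5]
grip_width: 0.0123
grasp_force: 58.8
```

```bash
cat > chk.py <<'E'
from h import *
import sys
e=np.array([.5365,.0125]);th=.84
for c in sys.argv[2:]:
    a=bot.camera(c);m=bot.camera_model(c)
    for d in bot.cut_out(c,"bar_center")[:1]:
        p,an,L=line(c,d["mask"],.118);print(c,"bar",d["score"],np.round(p,4),round(an,3),round(L,3))
    dd=bot.cut_out(c,"eye_center")[:1]
    if dd: print(c,"eye",dd[0]["score"],fitring([(c,dd[0]["mask"],m)],(e[0],e[1],th)))
    cv2.imwrite(f"pics/{sys.argv[1]}_{c}.png",a)
o=bot.get_obs();M=R.from_quat(o["tool_rot"]).as_matrix();d=M[:2,0]
b=np.arctan2(-d[1],-d[0]);v=o["eef_pos"][:2]-e
print("tcp",np.round(o["eef_pos"],4),"bar dir",round(b%np.pi,3),"radius",round(np.hypot(*v),4),"bearing",round(np.arctan2(*v[::-1])%np.pi,3),"lateral off mm",np.round((v@[-np.sin(b),np.cos(b)])*1000,1),"ft",np.round(o["ft_force"],1),np.round(o["ft_torque"],2),"gw",o["grip_width"])
print("tool x,y",np.round(M[:2,0],4),np.round(M[:2,1],4),"j",np.round(o["joint_pos"],2))
E
python3 chk.py A wrist top
```

```text
wrist bar 0.95 [ 0.4217 -0.117 ] 0.841 0.151
top bar 0.41 [ 0.5036 -0.0245] 0.793 0.035
top eye 0.65 (array([0.53890552, 0.01330416, 0.76601666]), np.float64(0.09995350999535102))
tcp [ 0.443  -0.0921  0.0967] bar dir 0.837 radius 0.1403 bearing 0.841 lateral off mm -0.6 ft [-0.7 -0.2 -2.4] [-0.01 -0.02 -0.06] gw 0.011675202192662115
tool x,y [-0.6695 -0.7428] [-0.7428  0.6695] j [-0.2   0.26 -0.35  0.96 -0.   -1.04]
```

View pics/A_wrist.png

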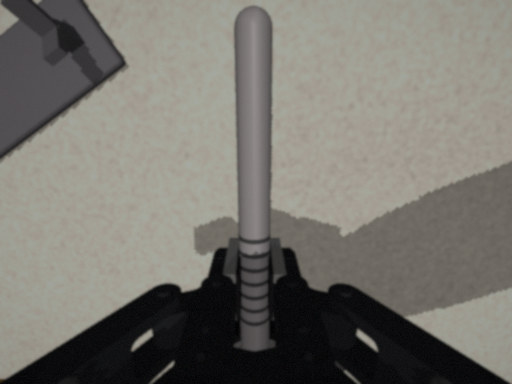

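The wrist view shows the bar held straight, its rear end at (254,10); the front end is hidden behind the gripper. Now a slow insertion with a force check.

Request:
move_arm:
  motion:
    - {"x":-1,"y":0.05,"z":0,"yaw":0}
    - {"x":-1.8,"y":0.05,"z":0,"yaw":0}
    - {"x":-2.1,"y":0.05,"z":0,"yaw":0}
    - {"x":-2.4,"y":0.05,"z":0,"yaw":0}
    - {"x":-2.7,"y":0.05,"z":0,"yaw":0}
    - {"x":-3.0,"y":0.05,"z":0,"yaw":0}
    - {"x":-3.0,"y":0.05,"z":0,"yaw":0}

```text
clock: 10.3
eef_pos: [0.4627, -0.0694, 0.0963]
tool_rot: [-0.407, 0.914, -0.0, 0.0]
ft_force: [-0.4, -0.7, -2.0]
grip_width: 0.0121
grasp_force: 58.8
```

```bash
python3 chk.py B side; python3 -c "
import cv2;a=cv2.imread('pics/B_side.png');b=cv2.imread('pics/A_top.png');cv2.imwrite('pics/B2.png',cv2.resize(a[130:260,170:340],(800,600),interpolation=2))"
```

```text
side bar 0.79 [ 0.457  -0.0751] 0.842 0.2
side eye 0.56 (array([0.53662549, 0.00951583, 0.82911151]), np.float64(0.06337871010935059))
tcp [ 0.4624 -0.0695  0.0963] bar dir 0.837 radius 0.1105 bearing 0.836 lateral off mm 0.1 ft [-0.   0.1 -3. ] [-0.04 -0.   -0.01] gw 0.012094600103205243
tool x,y [-0.6695 -0.7428] [-0.7428  0.6695] j [-0.15  0.29 -0.31  0.98 -0.   -0.99]
```

View pics/B2.png

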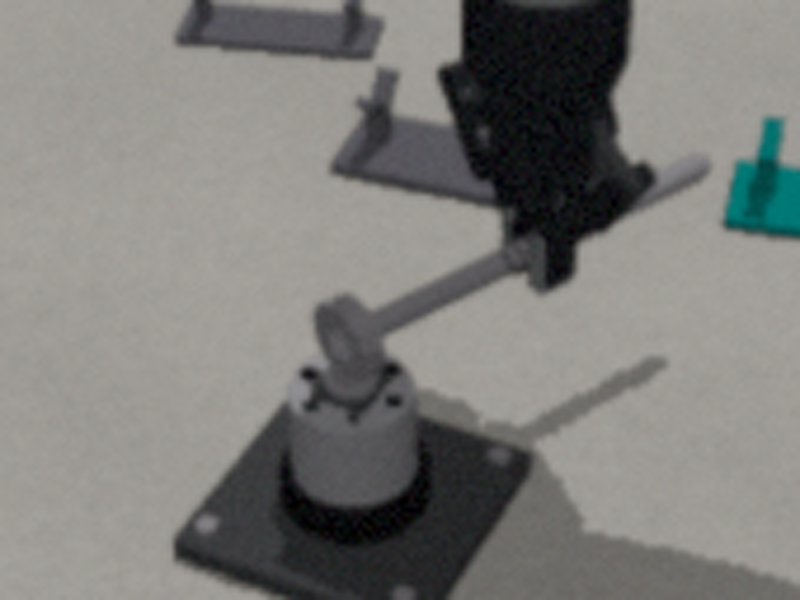

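The side view shows the bar tip entering the hole, with no contact force. I'll push it through.

Request:
move_arm:
  motion:
    - {"x":-0.5,"y":0,"z":0,"yaw":0}
    - {"x":-1,"y":0,"z":0,"yaw":0}
    - {"x":-1.5,"y":0,"z":0,"yaw":0}
    - {"x":-2,"y":0,"z":0,"yaw":0}
    - {"x":-2.5,"y":0,"z":0,"yaw":0}
    - {"x":-2.8,"y":0,"z":0,"yaw":0}
    - {"x":-2.8,"y":0,"z":0,"yaw":0}
    - {"x":-2.8,"y":0,"z":0,"yaw":0}

```text
clock: 11.45
eef_pos: [0.4811, -0.0487, 0.0963]
tool_rot: [-0.407, 0.914, 0.0, -0.0]
ft_force: [-0.6, -0.4, -1.6]
grip_width: 0.0118
grasp_force: 58.8
```

```bash
python3 chk.py C side
cat > arc.py <<'E'
# rows (tool axes now) for arc about eye: python3 arc.py r delta1 delta2 ... (rad clockwise from current bar dir)
from h import *
import sys
e=np.array([.5365,.0125]);r=float(sys.argv[1]);o=bot.get_obs();M=R.from_quat(o["tool_rot"]).as_matrix()
b=np.arctan2(-M[1,0],-M[0,0])
for s in sys.argv[2:]:
    a=b-float(s);p=e-r*np.array([np.cos(a),np.sin(a)]);w=np.r_[p-o["eef_pos"][:2],0]
    q=M.T@w*100;print(s,"x %.2f y %.2f yaw %.1f"%(q[0],q[1],np.degrees(float(s))))
E
python3 arc.py .083 0 .1 .2 .3 .4 .5 .6 .7 .8
```

```text
side bar 0.76 [ 0.4801 -0.0486] 0.844 0.216
side eye 0.74 (array([0.53688602, 0.00915733, 0.79394149]), np.float64(0.17481718464351004))
tcp [ 0.4811 -0.0488  0.0963] bar dir 0.837 radius 0.0826 bearing 0.836 lateral off mm 0.1 ft [-0.   0.7 -2.6] [-0.06  0.02  0.01] gw 0.012450257934823352
tool x,y [-0.6697 -0.7427] [-0.7427  0.6697] j [-0.1   0.31 -0.27  0.99 -0.   -0.94]
0 x 0.04 y -0.01 yaw 0.0
.1 x 0.00 y 0.82 yaw 5.7
.2 x -0.12 y 1.64 yaw 11.5
.3 x -0.33 y 2.44 yaw 17.2
.4 x -0.61 y 3.22 yaw 22.9
.5 x -0.97 y 3.97 yaw 28.6
.6 x -1.41 y 4.67 yaw 34.4
.7 x -1.91 y 5.34 yaw 40.1
.8 x -2.48 y 5.94 yaw 45.8
```

The bar is through, without force. First arc is 0.6 rad: the eye can't seat before about 0.75.

Request:
move_arm:
  motion:
    - {"x":0,"y":0.82,"z":0,"yaw":5.7}
    - {"x":-0.12,"y":1.64,"z":0,"yaw":11.5}
    - {"x":-0.33,"y":2.44,"z":0,"yaw":17.2}
    - {"x":-0.61,"y":3.22,"z":0,"yaw":22.9}
    - {"x":-0.97,"y":3.97,"z":0,"yaw":28.6}
    - {"x":-1.41,"y":4.67,"z":0,"yaw":34.4}
    - {"x":-1.41,"y":4.67,"z":0,"yaw":34.4}
    - {"x":-1.41,"y":4.67,"z":0,"yaw":34.4}

```text
clock: 12.6
eef_pos: [0.4557, -0.007, 0.0963]
tool_rot: [-0.119, 0.993, 0.0, -0.0]
ft_force: [-0.7, -0.1, -2.1]
grip_width: 0.0121
grasp_force: 58.9
```

```bash
python3 chk.py D side;python3 arc.py .083 0 .04 .08 .12 .16 .20
```

```text
side bar 0.65 [ 0.4562 -0.0065] 0.24 0.215
side eye 0.52 (array([0.53663672, 0.00761778, 0.67501687]), np.float64(0.09704339532665718))
tcp [ 0.4558 -0.007   0.0962] bar dir 0.237 radius 0.0831 bearing 0.237 lateral off mm 0.1 ft [-1.7  1.5 -1.1] [0.21 0.27 0.14] gw 0.012328986485578229
tool x,y [-0.9719 -0.2352] [-0.2352  0.9719] j [-0.02  0.27 -0.34  0.97  0.   -0.25]
0 x -0.01 y -0.01 yaw 0.0
.04 x -0.01 y 0.32 yaw 2.3
.08 x -0.03 y 0.66 yaw 4.6
.12 x -0.07 y 0.99 yaw 6.9
.16 x -0.11 y 1.32 yaw 9.2
.20 x -0.17 y 1.64 yaw 11.5
```

Request:
move_arm:
  motion:
    - {"x":-0.01,"y":0.32,"z":0,"yaw":2.3}
    - {"x":-0.03,"y":0.66,"z":0,"yaw":4.6}
    - {"x":-0.07,"y":0.99,"z":0,"yaw":6.9}
    - {"x":-0.11,"y":1.32,"z":0,"yaw":9.2}
    - {"x":-0.11,"y":1.32,"z":0,"yaw":9.2}

```text
clock: 13.38
eef_pos: [0.4537, 0.0061, 0.0962]
tool_rot: [-0.039, 0.999, -0.0, -0.0]
ft_force: [-2.0, 0.3, -2.0]
grip_width: 0.0118
grasp_force: 58.9
```

```bash
python3 chk.py E side;python3 arc.py .083 0 .02 .04 .06 .08
```

```text
side bar 0.71 [0.4543 0.345 ] 0.441 0.136
side eye 0.49 (array([0.53623456, 0.00950123, 0.4410969 ]), np.float64(0.13968521641371556))
tcp [0.4537 0.0061 0.0962] bar dir 0.077 radius 0.0831 bearing 0.077 lateral off mm -0.0 ft [-2.5  0.5 -2.2] [0.1  0.37 0.18] gw 0.011871540195921165
tool x,y [-0.997  -0.0768] [-0.0768  0.997 ] j [ 0.01  0.26 -0.34  0.97  0.   -0.06]
0 x -0.01 y 0.00 yaw 0.0
.02 x -0.01 y 0.17 yaw 1.1
.04 x -0.01 y 0.34 yaw 2.3
.06 x -0.02 y 0.50 yaw 3.4
.08 x -0.03 y 0.67 yaw 4.6
```

Request:
move_arm:
  motion:
    - {"x":-0.01,"y":0.17,"z":0,"yaw":1.1}
    - {"x":-0.01,"y":0.34,"z":0,"yaw":2.3}
    - {"x":-0.02,"y":0.5,"z":0,"yaw":3.4}
    - {"x":-0.03,"y":0.67,"z":0,"yaw":4.6}
    - {"x":-0.03,"y":0.67,"z":0,"yaw":4.6}

```text
clock: 14.15
eef_pos: [0.4535, 0.013, 0.0962]
tool_rot: [0.002, 1.0, -0.0, -0.0]
ft_force: [-3.3, 0.2, -1.7]
grip_width: 0.0122
grasp_force: 58.9
```

```bash
cat > ft.py <<'E'
from h import *
o=bot.get_obs();M=R.from_quat(o["tool_rot"]).as_matrix()
print("F tool",np.round(M.T@o["ft_force"],1),"T tool",np.round(M.T@o["ft_torque"],2),"bar",round(np.arctan2(-M[1,0],-M[0,0]),3),o["clock"])
E
python3 ft.py
```

```text
F tool [3.3 0.2 1.7] T tool [-0.07  0.59 -0.07] bar -0.004 14.15
```

Request:
move_arm:
  motion:
    - {"x":-0.01,"y":0.17,"z":0,"yaw":1.1}
    - {"x":-0.01,"y":0.34,"z":0,"yaw":2.3}
    - {"x":-0.01,"y":0.34,"z":0,"yaw":2.3}

```text
clock: 14.52
eef_pos: [0.4536, 0.0164, 0.0962]
tool_rot: [0.022, 1.0, -0.0, -0.0]
ft_force: [-4.3, -0.2, -1.9]
grip_width: 0.0119
grasp_force: 58.9
```

```bash
python3 ft.py
```

```text
F tool [ 4.2 -0.4  1.9] T tool [-0.03  0.66 -0.08] bar -0.044 14.525
```

Request:
move_arm:
  motion:
    - {"x":0.03,"y":0.17,"z":0,"yaw":1.1}
    - {"x":0.05,"y":0.34,"z":0,"yaw":2.3}
    - {"x":0.05,"y":0.34,"z":0,"yaw":2.3}

```text
clock: 14.9
eef_pos: [0.4538, 0.0198, 0.0964]
tool_rot: [0.042, 0.999, -0.0, 0.0]
ft_force: [-1.6, -0.6, -2.9]
grip_width: 0.0121
grasp_force: 58.8
```

```bash
python3 ft.py
```

```text
F tool [ 1.5 -0.8  2.9] T tool [ 0.02  0.47 -0.08] bar -0.084 14.9
```

Request:
move_arm:
  motion:
    - {"x":0.03,"y":0.17,"z":0,"yaw":1.1}
    - {"x":0.05,"y":0.34,"z":0,"yaw":2.3}
    - {"x":0.05,"y":0.34,"z":0,"yaw":2.3}

```text
clock: 15.28
eef_pos: [0.454, 0.0232, 0.0965]
tool_rot: [0.062, 0.998, -0.0, 0.001]
ft_force: [-0.0, -0.2, -2.5]
grip_width: 0.0124
grasp_force: 58.8
```

```bash
python3 ft.py; python3 chk.py F side
```

```text
F tool [-0.  -0.2  2.5] T tool [ 0.13  0.05 -0.02] bar -0.125 15.275
side bar 0.63 [0.4552 0.0227] -0.119 0.214
side eye 0.58 (array([0.53712834, 0.00794227, 0.28037768]), np.float64(0.17346278317152108))
tcp [0.4539 0.0232 0.0965] bar dir 3.017 radius 0.0833 bearing 3.013 lateral off mm 0.4 ft [-0.2  0.1 -3. ] [-0.07  0.01  0.1 ] gw 0.01184822541565641
tool x,y [-0.9923  0.124 ] [0.124  0.9923] j [ 0.05  0.26 -0.34  0.97 -0.    0.18]
```

Request:
move_arm:
  motion:
    - {"x":0.0,"y":0.17,"z":0,"yaw":1.1}
    - {"x":0.0,"y":0.34,"z":0,"yaw":2.3}
    - {"x":0.0,"y":0.34,"z":0,"yaw":2.3}

```text
clock: 15.8
eef_pos: [0.4543, 0.0266, 0.0965]
tool_rot: [0.082, 0.997, -0.0, 0.001]
ft_force: [1.7, -0.1, -2.2]
grip_width: 0.0119
grasp_force: 58.8
```

```bash
python3 ft.py
```

```text
F tool [-1.7  0.2  2.2] T tool [ 0.14 -0.27 -0.01] bar -0.165 15.8
```

Request:
move_arm:
  motion:
    - {"x":0.0,"y":0.17,"z":0,"yaw":1.1}
    - {"x":0.0,"y":0.34,"z":0,"yaw":2.3}
    - {"x":0.0,"y":0.34,"z":0,"yaw":2.3}

```text
clock: 16.18
eef_pos: [0.4548, 0.0299, 0.0965]
tool_rot: [0.102, 0.995, -0.0, 0.001]
ft_force: [1.8, -1.7, -2.1]
grip_width: 0.0118
grasp_force: 58.8
```

```bash
python3 ft.py
```

```text
F tool [-2.1 -1.3  2.1] T tool [ 0.11 -0.5  -0.1 ] bar -0.205 16.175
```

Request:
move_arm:
  motion:
    - {"x":-0.01,"y":0.17,"z":0,"yaw":1.1}
    - {"x":-0.02,"y":0.34,"z":0,"yaw":2.3}
    - {"x":-0.02,"y":0.34,"z":0,"yaw":2.3}

```text
clock: 16.55
eef_pos: [0.4554, 0.0332, 0.0964]
tool_rot: [0.122, 0.993, -0.0, 0.0]
ft_force: [4.4, -1.4, -2.6]
grip_width: 0.0116
grasp_force: 58.8
```

```bash
python3 ft.py
```

```text
F tool [-4.6 -0.3  2.6] T tool [ 0.15 -0.67 -0.04] bar -0.245 16.55
```

Request:
move_arm:
  motion:
    - {"x":-0.01,"y":0.17,"z":0,"yaw":1.1}
    - {"x":-0.02,"y":0.34,"z":0,"yaw":2.3}
    - {"x":-0.02,"y":0.34,"z":0,"yaw":2.3}

```text
clock: 16.92
eef_pos: [0.4562, 0.0365, 0.0963]
tool_rot: [0.142, 0.99, -0.0, 0.0]
ft_force: [3.8, -0.7, -1.2]
grip_width: 0.0123
grasp_force: 58.8
```

```bash
python3 ft.py; python3 chk.py G side
```

```text
F tool [-3.9  0.4  1.2] T tool [ 0.11 -0.64 -0.08] bar -0.285 16.925
side bar 0.96 [0.4568 0.036 ] -0.285 0.217
side eye 0.46 (array([0.53651761, 0.00932258, 0.2440777 ]), np.float64(0.2603924176920519))
tcp [0.4563 0.0364 0.0963] bar dir 2.857 radius 0.0837 bearing 2.852 lateral off mm 0.4 ft [ 4.1 -1.  -1.9] [-0.32 -0.62 -0.  ] gw 0.01190734212746673
tool x,y [-0.9597  0.281 ] [0.281  0.9597] j [ 0.08  0.27 -0.33  0.97 -0.    0.36]
```

Request:
move_arm:
  motion:
    - {"x":-0.05,"y":0.17,"z":0,"yaw":1.1}
    - {"x":-0.07,"y":0.34,"z":0,"yaw":2.3}
    - {"x":-0.07,"y":0.34,"z":0,"yaw":2.3}

```text
clock: 17.45
eef_pos: [0.4574, 0.0396, 0.0961]
tool_rot: [0.162, 0.987, -0.0, -0.0]
ft_force: [0.8, -2.0, -2.0]
grip_width: 0.0123
grasp_force: 58.8
```

```bash
python3 ft.py
```

```text
F tool [-1.4 -1.6  2. ] T tool [ 0.15 -0.34 -0.02] bar -0.325 17.45
```

Request:
move_arm:
  motion:
    - {"x":-0.03,"y":0.17,"z":0,"yaw":1.1}
    - {"x":-0.05,"y":0.34,"z":0,"yaw":2.3}
    - {"x":-0.05,"y":0.34,"z":0,"yaw":2.3}

```text
clock: 17.82
eef_pos: [0.4585, 0.0425, 0.096]
tool_rot: [0.182, 0.983, -0.0, -0.001]
ft_force: [-1.5, -2.3, -0.1]
grip_width: 0.0119
grasp_force: 59.0
```

```bash
python3 ft.py;python3 chk.py H top
```

```text
F tool [ 0.6 -2.7  0.1] T tool [ 0.38 -0.   -0.05] bar -0.365 17.825
tcp [0.4586 0.0425 0.096 ] bar dir 2.776 radius 0.0835 bearing 2.775 lateral off mm 0.2 ft [-1.3 -2.  -1. ] [-0.36  0.27  0.14] gw 0.012112901841279607
tool x,y [-0.934   0.3572] [0.3572 0.934 ] j [ 0.09  0.27 -0.33  0.97 -0.    0.46]
```

Request:
move_arm:
  motion:
    - {"x":0.0,"y":0.17,"z":0,"yaw":1.1}
    - {"x":0.0,"y":0.17,"z":0,"yaw":1.1}

```text
clock: 18.23
eef_pos: [0.4592, 0.0439, 0.096]
tool_rot: [0.191, 0.982, -0.0, -0.001]
ft_force: [-2.0, -2.1, -1.0]
grip_width: 0.012
grasp_force: 59.0
```

```bash
python3 ft.py
```

```text
F tool [ 1.1 -2.7  1. ] T tool [ 0.68  0.32 -0.08] bar -0.385 18.225
```

Request:
move_arm:
  motion:
    - {"x":0.0,"y":0.17,"z":0,"yaw":1.1}
    - {"x":0.0,"y":0.17,"z":0,"yaw":1.1}

```text
clock: 18.48
eef_pos: [0.4597, 0.0454, 0.096]
tool_rot: [0.201, 0.98, -0.001, -0.001]
ft_force: [-4.7, -3.0, -1.1]
grip_width: 0.0121
grasp_force: 59.1
```

```bash
python3 ft.py
```

```text
F tool [ 3.2 -4.6  1.1] T tool [ 0.96  0.43 -0.12] bar -0.404 18.475
```

Request:
move_arm:
  motion:
    - {"x":0.0,"y":0.17,"z":0,"yaw":1.1}
    - {"x":0.0,"y":0.17,"z":0,"yaw":1.1}

```text
clock: 18.73
eef_pos: [0.4603, 0.0468, 0.0959]
tool_rot: [0.21, 0.978, -0.001, -0.001]
ft_force: [-4.4, -3.1, -0.9]
grip_width: 0.0119
grasp_force: 59.1
```

```bash
python3 ft.py
```

```text
F tool [ 2.7 -4.6  0.9] T tool [ 1.05  0.39 -0.2 ] bar -0.423 18.725
```

Request:
move_arm:
  motion:
    - {"x":0.0,"y":0.17,"z":0,"yaw":1.1}
    - {"x":0.0,"y":0.17,"z":0,"yaw":1.1}

```text
clock: 18.98
eef_pos: [0.461, 0.0483, 0.0959]
tool_rot: [0.22, 0.976, -0.001, -0.001]
ft_force: [-3.0, -3.4, -1.4]
grip_width: 0.012
grasp_force: 59.1
```

```bash
python3 ft.py
```

```text
F tool [ 1.2 -4.3  1.4] T tool [ 1.1   0.35 -0.12] bar -0.443 18.975
```

Request:
move_arm:
  motion:
    - {"x":0.0,"y":0.17,"z":0,"yaw":1.1}
    - {"x":0.0,"y":0.17,"z":0,"yaw":1.1}

```text
clock: 19.23
eef_pos: [0.4617, 0.0498, 0.0959]
tool_rot: [0.229, 0.973, -0.001, -0.001]
ft_force: [-4.5, -4.7, -1.4]
grip_width: 0.0121
grasp_force: 59.1
```

```bash
python3 ft.py
```

```text
F tool [ 1.9 -6.2  1.4] T tool [ 1.07  0.28 -0.1 ] bar -0.462 19.225
```

Request:
move_arm:
  motion:
    - {"x":0.0,"y":0.17,"z":0,"yaw":1.1}
    - {"x":0.0,"y":0.17,"z":0,"yaw":1.1}

```text
clock: 19.48
eef_pos: [0.4624, 0.0513, 0.0959]
tool_rot: [0.238, 0.971, -0.001, -0.001]
ft_force: [-5.3, -5.5, -0.9]
grip_width: 0.0122
grasp_force: 59.1
```

```bash
python3 ft.py; python3 chk.py I top side
```

```text
F tool [ 2.1 -7.3  1. ] T tool [ 1.11  0.31 -0.16] bar -0.481 19.475
top bar 0.55 [0.535  0.0144] -0.442 0.058
side bar 0.62 [0.4633 0.051 ] -0.478 0.221
tcp [0.4624 0.0513 0.0959] bar dir 2.66 radius 0.0836 bearing 2.659 lateral off mm 0.1 ft [-4.1 -4.2 -1.4] [-0.84  0.83  0.16] gw 0.01195074323976799
tool x,y [-0.8864  0.4629] [0.4629 0.8864] j [ 0.11  0.28 -0.31  0.98 -0.    0.59]
```

The torque has plateaued (about 0.65 N m) since bar angle ≈ -0.41, so the washer started turning there and has nipped about 0.07 so far. I'll continue to about -0.66.

Request:
move_arm:
  motion:
    - {"x":0,"y":0.17,"z":0,"yaw":1.1}
    - {"x":-0.01,"y":0.34,"z":0,"yaw":2.3}
    - {"x":-0.02,"y":0.5,"z":0,"yaw":3.4}
    - {"x":-0.03,"y":0.67,"z":0,"yaw":4.6}
    - {"x":-0.03,"y":0.67,"z":0,"yaw":4.6}

```text
clock: 20.4
eef_pos: [0.4657, 0.0572, 0.0959]
tool_rot: [0.277, 0.961, -0.001, -0.001]
ft_force: [-3.9, -3.8, -1.1]
grip_width: 0.012
grasp_force: 59.1
```

```bash
python3 ft.py
```

```text
F tool [ 1.2 -5.3  1.1] T tool [ 1.14  0.23 -0.16] bar -0.562 20.4
```

Request:
move_arm:
  motion:
    - {"x":0,"y":0.17,"z":0,"yaw":1.1}
    - {"x":-0.01,"y":0.34,"z":0,"yaw":2.3}
    - {"x":-0.02,"y":0.5,"z":0,"yaw":3.4}
    - {"x":-0.03,"y":0.67,"z":0,"yaw":4.6}
    - {"x":-0.03,"y":0.67,"z":0,"yaw":4.6}

```text
clock: 21.02
eef_pos: [0.4695, 0.0627, 0.0959]
tool_rot: [0.315, 0.949, -0.001, -0.001]
ft_force: [-4.3, -5.4, -1.3]
grip_width: 0.0123
grasp_force: 59.1
```

```bash
python3 ft.py; python3 chk.py J side; python3 arc.py .0835 0 -.1 -.2 -.3 -.4
```

```text
F tool [ 0.3 -6.9  1.4] T tool [ 1.12  0.16 -0.17] bar -0.642 21.025
side bar 0.82 [0.4693 0.0622] -0.644 0.218
side eye 0.63 (array([ 0.53806108,  0.00777343, -0.04736353]), np.float64(0.4045124899274778))
tcp [0.4695 0.0627 0.0959] bar dir 2.5 radius 0.0838 bearing 2.498 lateral off mm 0.1 ft [-3.6 -4.7 -0.9] [-0.74  0.8   0.2 ] gw 0.012116920515254603
tool x,y [-0.8011  0.5985] [0.5985 0.8011] j [ 0.13  0.3  -0.29  0.98 -0.    0.77]
0 x -0.03 y -0.01 yaw 0.0
-.1 x -0.07 y -0.85 yaw -5.7
-.2 x -0.19 y -1.67 yaw -11.5
-.3 x -0.40 y -2.48 yaw -17.2
-.4 x -0.69 y -3.26 yaw -22.9
```

Estimated nip about 0.23 rad. I'll back off to the middle of the slack.

Request:
move_arm:
  motion:
    - {"x":-0.04,"y":-0.42,"z":0,"yaw":-2.9}
    - {"x":-0.07,"y":-0.85,"z":0,"yaw":-5.7}
    - {"x":-0.12,"y":-1.26,"z":0,"yaw":-8.6}
    - {"x":-0.19,"y":-1.67,"z":0,"yaw":-11.5}
    - {"x":-0.29,"y":-2.08,"z":0,"yaw":-14.3}
    - {"x":-0.4,"y":-2.48,"z":0,"yaw":-17.2}
    - {"x":-0.6,"y":-3.02,"z":0,"yaw":-21.2}
    - {"x":-0.6,"y":-3.02,"z":0,"yaw":-21.2}
    - {"x":-0.6,"y":-3.02,"z":0,"yaw":-21.2}

```text
clock: 22.3
eef_pos: [0.4582, 0.0359, 0.0966]
tool_rot: [0.136, 0.991, 0.001, 0.001]
ft_force: [-0.1, -0.2, -2.8]
grip_width: 0.0124
grasp_force: 58.8
```

```bash
python3 ft.py; python3 chk.py K side
```

```text
F tool [ 0.1 -0.2  2.8] T tool [ 0.05  0.04 -0.02] bar -0.272 22.3
side bar 0.91 [0.4581 0.0356] -0.269 0.218
side eye 0.75 (array([ 0.53699792,  0.00914779, -0.08891644]), np.float64(0.14938945180566376))
tcp [0.4577 0.0357 0.0964] bar dir 2.87 radius 0.0821 bearing 2.855 lateral off mm 1.3 ft [-0.6  0.2 -3.2] [-0.02  0.02 -0.06] gw 0.012430078659463455
tool x,y [-0.9634  0.2679] [0.2679 0.9634] j [ 0.08  0.27 -0.33  0.97  0.    0.35]
```

Request:
move_arm:
  motion:
    - {"x":0.5,"y":0,"z":0,"yaw":0}
    - {"x":1.2,"y":0,"z":0,"yaw":0}
    - {"x":2,"y":0,"z":0,"yaw":0}
    - {"x":3,"y":0,"z":0,"yaw":0}
    - {"x":4,"y":0,"z":0,"yaw":0}
    - {"x":5,"y":0,"z":0,"yaw":0}
    - {"x":6,"y":0,"z":0,"yaw":0}
    - {"x":7.5,"y":0,"z":0,"yaw":0}
    - {"x":7.5,"y":0,"z":0,"yaw":0}
    - {"x":7.5,"y":0,"z":0,"yaw":0}

```text
clock: 23.7
eef_pos: [0.3856, 0.0556, 0.0965]
tool_rot: [0.135, 0.991, 0.0, 0.001]
ft_force: [0.1, -0.3, -2.1]
grip_width: 0.0122
grasp_force: 58.8
```

```bash
python3 ft.py; python3 chk.py L side top
```

```text
F tool [-0.2 -0.3  2.1] T tool [0.01 0.   0.04] bar -0.271 23.7
side bar 0.96 [0.3864 0.0551] -0.269 0.218
side eye 0.72 (array([0.53636437, 0.00854714, 0.57433816]), np.float64(0.1895131086142322))
tcp [0.3854 0.0554 0.0963] bar dir 2.87 radius 0.1571 bearing 2.865 lateral off mm 0.9 ft [ 0.9  0.1 -2.3] [ 0.    0.02 -0.03] gw 0.011998307701814204
tool x,y [-0.9634  0.2679] [0.2679 0.9634] j [ 0.14  0.14 -0.5   0.93 -0.    0.41]
```

Bar is out. I'll lift it and look at the washer from above with the wrist camera.

Request:
move_arm:
  motion:
    - {"x":0,"y":0,"z":-5,"yaw":0}
    - {"x":0,"y":0,"z":-9.6,"yaw":-5}
    - {"x":-5,"y":1.5,"z":-9.6,"yaw":-10}
    - {"x":-10,"y":3,"z":-9.6,"yaw":-15.5}
    - {"x":-15.5,"y":4.4,"z":-9.6,"yaw":-15.5}
    - {"x":-20.7,"y":5.8,"z":-9.6,"yaw":-15.5}
    - {"x":-20.7,"y":5.8,"z":-9.6,"yaw":-15.5}
    - {"x":-20.7,"y":5.8,"z":-9.6,"yaw":-15.5}
    - {"x":-20.7,"y":5.8,"z":-9.6,"yaw":-15.5}

```text
clock: 25.12
eef_pos: [0.599, 0.056, 0.1927]
tool_rot: [0.0, 1.0, 0.0, -0.0]
ft_force: [-1.1, 0.2, -1.8]
grip_width: 0.0117
grasp_force: 58.9
```

Run:
```python
from h import *
import pickle
a=bot.camera("wrist");m=bot.camera_model("wrist");cv2.imwrite("pics/after.png",a)
d=bot.cut_out("wrist","eye_center")
if d: print(d[0]["score"],[fitring([("w",d[0]["mask"],m)],(.5365,.0125,t)) for t in(-.3,-.1)])
# rectify plane z=.088 (washer top), 0.2 mm/px, before and after
def rect(im,m):
    W=np.array([[.5365+i*.025,.0125+j*.025,.088] for i,j in((1,1),(1,-1),(-1,-1),(-1,1))])
    T=np.linalg.inv(np.array(m["world_from_camera"]));q=(np.array(m["K"])@(T[:3,:3]@W.T+T[:3,3:])).T
    H=cv2.getPerspectiveTransform((q[:,:2]/q[:,2:]).astype(np.float32),np.float32([[0,0],[400,0],[400,400],[0,400]]))
    return cv2.convertScaleAbs(cv2.warpPerspective(im,H,(400,400),flags=2),alpha=1.4)
cv2.imwrite("pics/wash.png",np.hstack([rect(cv2.imread("pics/before.png"),pickle.load(open("before.pkl","rb"))),rect(a,m)]))
o=bot.get_obs();print(o["eef_pos"],o["clock"],np.round(R.from_quat(o["tool_rot"]).as_matrix()[:2,:2],4))
```

```text
0.97 [(array([ 0.53687332,  0.01309676, -0.14387891]), np.float64(0.050438420078835144)), (array([ 0.53687643,  0.01315955, -0.14480443]), np.float64(0.05051886412999762))]
[0.59929732 0.05601868 0.1933008 ] 25.225 [[-1.e+00  2.e-04]
 [ 2.e-04  1.e+00]]
```

View pics/wash.png

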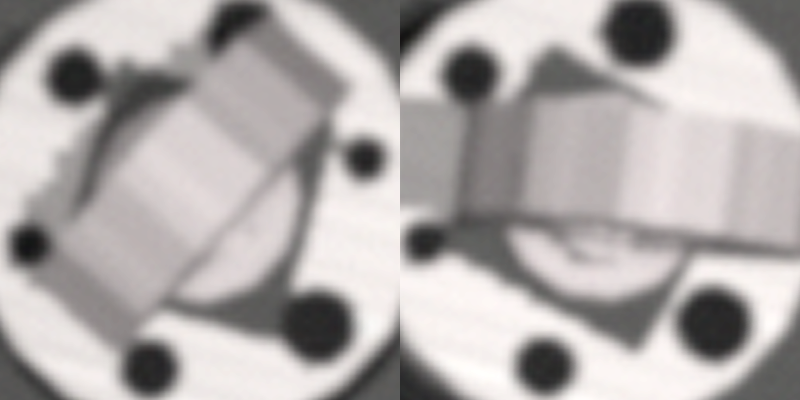

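Left is before, right is after: the washer edge went from about 13° to about 29°, so it is nipped about 16° (0.28 rad), within the window. Now I'll return the bar to the rest.

Request:
move_arm:
  motion:
    - {"x":2,"y":-6,"z":0,"yaw":2}
    - {"x":3,"y":-12,"z":0,"yaw":6}
    - {"x":5,"y":-18,"z":0,"yaw":10}
    - {"x":7,"y":-24,"z":0,"yaw":10}
    - {"x":7.4,"y":-29,"z":2,"yaw":10}
    - {"x":7.4,"y":-33,"z":5,"yaw":10}
    - {"x":7.4,"y":-33,"z":9,"yaw":10}
    - {"x":7.4,"y":-33,"z":11,"yaw":10}
    - {"x":7.4,"y":-33,"z":11,"yaw":10}
    - {"x":7.4,"y":-33,"z":11,"yaw":10}

```text
clock: 26.48
eef_pos: [0.5267, -0.2742, 0.0841]
tool_rot: [0.087, 0.996, -0.001, 0.001]
ft_force: [0.8, 0.2, -1.6]
grip_width: 0.0121
grasp_force: 59.2
```

```bash
python3 ft.py
python3 - <<'E'
from h import *
for c in("top","side"):
    bot.camera(c)
    for d in bot.cut_out(c,"bar_center")[:1]: print(c,d["score"],line(c,d["mask"],.105))
cmd(.5254,-.274,.0254,np.radians(80.1))
E
```

```text
F tool [-0.7  0.3  1.6] T tool [ 0.01 -0.02 -0.03] bar -0.175 26.475
top 0.67 (array([0.53472192, 0.01632534]), np.float64(1.190392211138364), np.float64(0.038585985461459305))
side 0.71 (array([ 0.52769084, -0.27632592]), np.float64(-0.18059847204127816), np.float64(0.21418272383506898))
cmd cm [0.17 0.   5.85] yaw deg -0.10594336266725843 tool y at 80.0 j6 -0.31
```

Request:
move_arm:
  motion:
    - {"x":0.1,"y":0,"z":2,"yaw":0}
    - {"x":0.1,"y":0,"z":3.5,"yaw":0}
    - {"x":0.1,"y":0,"z":4.5,"yaw":0}
    - {"x":0.1,"y":0,"z":5.2,"yaw":0}
    - {"x":0.1,"y":0,"z":5.7,"yaw":0}
    - {"x":0.1,"y":0,"z":5.8,"yaw":0}
    - {"x":0.1,"y":0,"z":5.8,"yaw":0}
    - {"x":0.1,"y":0,"z":5.8,"yaw":0}

```text
clock: 27.68
eef_pos: [0.5251, -0.2739, 0.0253]
tool_rot: [0.087, 0.996, -0.0, 0.0]
ft_force: [-2.9, 1.2, 6.0]
grip_width: 0.0118
grasp_force: 60.0
```

```bash
python3 ft.py
```

```text
F tool [ 3.   0.7 -6. ] T tool [-0.23  0.74 -0.1 ] bar -0.175 27.675
```

Seated, with light upward contact. I'll release and go straight up.

Request:
move_arm:
  motion:
    - {"x":0,"y":0,"z":0,"yaw":0}
    - {"x":0,"y":0,"z":0,"yaw":0}
    - {"x":0,"y":0,"z":0,"yaw":0}
    - {"x":0,"y":0,"z":0,"yaw":0}
    - {"x":0,"y":0,"z":0,"yaw":0}
    - {"x":0,"y":0,"z":0,"yaw":0}
    - {"x":0,"y":0,"z":0,"yaw":0}
    - {"x":0,"y":0,"z":-2,"yaw":0}
    - {"x":0,"y":0,"z":-6,"yaw":0}
    - {"x":0,"y":0,"z":-11,"yaw":0}
    - {"x":-3,"y":0,"z":-16,"yaw":0}
    - {"x":-5,"y":1,"z":-16.5,"yaw":0}
    - {"x":-5,"y":1,"z":-16.5,"yaw":0}
    - {"x":-5,"y":1,"z":-16.5,"yaw":0}
    - {"x":-5,"y":1,"z":-16.5,"yaw":0}
  gripper: 1

```text
clock: 29.55
eef_pos: [0.5746, -0.2726, 0.1882]
tool_rot: [0.088, 0.996, 0.0, -0.001]
ft_force: [-0.4, 0.6, -0.0]
grip_width: 0.0855
grasp_force: 0.0
```

Run:
```python
from h import *
for c in("wrist","side"):
    a=bot.camera(c);cv2.imwrite(f"pics/end_{c}.png",a)
    for n,z in(("bar_center",.047),("rest_seat",.01)):
        for d in bot.cut_out(c,n): print(c,n,d["score"],line(c,d["mask"],z))
```

```text
wrist bar_center 0.78 (array([ 0.52745888, -0.2742494 ]), np.float64(-0.16991438726076055), np.float64(0.21662042571610812))
wrist rest_seat 0.73 (array([ 0.6806156 , -0.39753548]), np.float64(0.002748866742587688), np.float64(0.14123387489779893))
wrist rest_seat 0.64 (array([ 0.52414407, -0.27294441]), np.float64(-0.1720905249561859), np.float64(0.16944385021496827))
side bar_center 0.94 (array([ 0.52556212, -0.27473696]), np.float64(-0.17462884138226178), np.float64(0.21929174738972546))
side rest_seat 0.83 (array([ 0.67670673, -0.40083174]), np.float64(-0.06362113043115168), np.float64(0.13625175869655393))
side rest_seat 0.82 (array([ 0.29476634, -0.2699139 ]), np.float64(-0.06753756911234952), np.float64(0.16763682074006547))
side rest_seat 0.59 (array([ 0.52531861, -0.27283014]), np.float64(-0.18097855615018504), np.float64(0.17890380496097674))
```

View pics/end_wrist.png

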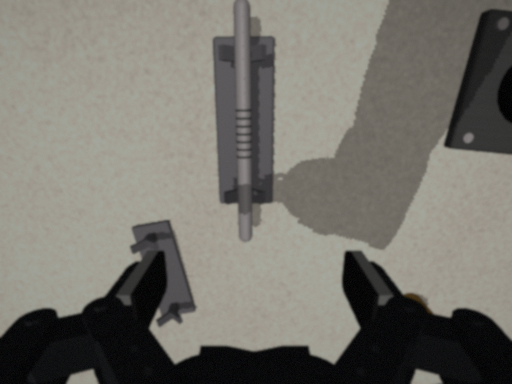

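The bar lies in both notches as it did at the start, with its rings at about (243,133), and the gripper is clear. I'm handing the job in.

```bash
python3 -c "
from workcell import bot;print(bot.job_done())"
```

```text
the job is handed in; nothing more can be done
None
```

I turned the eye to its seat and nipped it up about 16° (0.28 rad, read from the washer before and after), then laid the bar back in both notches of its rest and handed the job in at about 30 s; the hand-in returned no verdict.

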